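Fold the lids of a curved vial tray shut with one stroke of the fingertips

TASK

Get the vial tray ready for the sampler: starting from its blank end, run the closed fingertips lightly round the curved row and fold the five open lids down shut, one after another in order, until all lie flat. Be gentle: do not lift the tray, shove it about or bear down hard on it, and leave the jar, the bottle and the wrench alone. Finish clear of everything.

Things in the scene. Friction and masses are not known exactly. Their poses are not given: they have to be found in the camera images.
- tray: Loose grey plastic tray, 0.7 to 1.2 kg: an arc 50 mm wide, 36 mm high, centre line radius 130 mm; five wells with white flip lids along it. Origin: underside, on the centre line, z up; arc centre 130 mm from it along tray -x. Seen from the arc centre, counter-clockwise from tray +x: tray -1.03 to 0.96 rad, blank end up to -0.57, lid centres -0.42, -0.12, 0.18, 0.48, 0.78 (lids 1 to 5).
- start (a point): Point over the tray's blank end, on the centre line (at -0.90 rad), 43 mm before the hinge of lid 1, at the height of the shut lids' tops (39.5 mm above the bench, 3.5 mm above the blank end's top). Open lids rise to 69 mm above the bench.
- seat1 (a point): Fixed in the tray: where the centre of lid 1's top face lies when it is shut, 39.5 mm above the bench.
- seat2 (a point): Fixed in the tray: where the centre of lid 2's top face lies when it is shut, 39.5 mm above the bench.
- seat3 (a point): Fixed in the tray: where the centre of lid 3's top face lies when it is shut, 39.5 mm above the bench.
- seat4 (a point): Fixed in the tray: where the centre of lid 4's top face lies when it is shut, 39.5 mm above the bench.
- seat5 (a point): Fixed in the tray: where the centre of lid 5's top face lies when it is shut, 39.5 mm above the bench.
- lid1 (a joint): Hinge angle of lid 1. 0 = shut flat, pi/2 = upright, 1.9 = end stop, leaning back towards the blank end. White plate 31 mm long (hinge to free edge), 38 mm wide across the row, 3 mm thick, 15 g. Hinge line across the row, 15.5 mm before seat1, 1.5 mm below it; folds shut away from the blank end. Stiff: stays where left, folding takes about 0.01 N m.
- lid2 (a joint): Hinge angle of lid 2. 0 = shut flat, pi/2 = upright, 1.9 = end stop, leaning back towards the blank end. White plate 31 mm long (hinge to free edge), 38 mm wide across the row, 3 mm thick, 15 g. Hinge line across the row, 15.5 mm before seat2, 1.5 mm below it; folds shut away from the blank end. Stiff: stays where left, folding takes about 0.01 N m.
- lid3 (a joint): Hinge angle of lid 3. 0 = shut flat, pi/2 = upright, 1.9 = end stop, leaning back towards the blank end. White plate 31 mm long (hinge to free edge), 38 mm wide across the row, 3 mm thick, 15 g. Hinge line across the row, 15.5 mm before seat3, 1.5 mm below it; folds shut away from the blank end. Stiff: stays where left, folding takes about 0.01 N m.
- lid4 (a joint): Hinge angle of lid 4. 0 = shut flat, pi/2 = upright, 1.9 = end stop, leaning back towards the blank end. White plate 31 mm long (hinge to free edge), 38 mm wide across the row, 3 mm thick, 15 g. Hinge line across the row, 15.5 mm before seat4, 1.5 mm below it; folds shut away from the blank end. Stiff: stays where left, folding takes about 0.01 N m.
- lid5 (a joint): Hinge angle of lid 5. 0 = shut flat, pi/2 = upright, 1.9 = end stop, leaning back towards the blank end. White plate 31 mm long (hinge to free edge), 38 mm wide across the row, 3 mm thick, 15 g. Hinge line across the row, 15.5 mm before seat5, 1.5 mm below it; folds shut away from the blank end. Stiff: stays where left, folding takes about 0.01 N m.
- jar: Bystander: squat capped jar, 42 mm diameter, 45 mm high, standing inside the tray's curve. Origin under its centre.
- dropper: Bystander: small amber bottle, 28 mm diameter, 50 mm high, standing outside the curve. Origin under its centre.
- wrench: Bystander: steel wrench 140 mm long, lying flat outside the curve. Origin near its middle, handle to its -x.

How it is judged:
By the outcome, as a careful person would: the job done as asked, in the order asked, and still so for the second after the job is handed in, with the robot touching nothing.
It also fails if it takes over 48 s, if anything falls off the work surface, if the arm or the gripper's body presses on something with over 40 N, if the wrist force passes 120 N, or if a joint passes its speed limit or range.

ROBOT

A 7-joint arm with a two-finger parallel gripper is mounted at the origin on the work surface. World frame = base frame: x ahead of the robot, y to its left, z up, the work surface at z = 0. Lengths are in m, angles in rad, forces in N, time in s.
With the tool pointing down it reaches from about 0.425 to 0.925 m from the base axis. Payload 6.8 kg.
Tool frame: the origin (TCP) lies on the mounting face of the last link; the fingertips stand 173 mm ahead of it and the grasp point (between the pads) lies 155 mm ahead of it; y points along the fingers, x is the direction in which the jaws open and shut, and the axes are right-handed (so a half turn about y gives the same grasp; the last joint's range is limited). The gripper opens to 85 mm and grips with 20 to 120 N. Pads are 22 mm wide; open, the fingers measure 114 mm over their backs; the gripper's body (76 mm by 85 mm) begins 54 mm behind the grasp point. The pads swing forward as they close: fully open they stand 13 mm farther back than shut.
Start: joints at [-1.448, 0.477, 0.022, 1.555, -0.011, 1.109, -0.083], TCP at [0.154, 0.657, 0.405] pointing down, gripper open.
Joint ranges: [-2.96, 2.96], [-0.34, 2.1], [-1.41, 1.46], [0.24, 2.44], [-1.37, 4.51], [0.17, 1.92], [-2.96, 2.96]. Speed limits (rad/s): [2.39, 2.39, 3.14, 3.14, 3.14, 3.14, 3.14].

INTERFACE

Orientations are given as a rotation vector (axis times angle).
In Python, from bench import r gives the robot as it stands.
- The arm moves only by the tool step_arm, never from a script. Its arguments are lists of equal length, an entry for each row: "xyz": the shift along the tool's x, y, z scaled (see below), a list of three; "rotation": the turn, a rotation vector about the tool's x, y, z scaled (see below), a list of three. A call has 1 to 20 rows; each row is the pose to reach, as a shift and turn from the pose measured when the call began, along the tool's axes at that moment; what a row does not reach only later rows make up. The controller multiplies each number of a shift by 30 cm and each number of a turn by 90 degrees. A row lasts 1/8 s, in which the tool goes at most 62.5 mm and 10.7 degrees, less where a joint would pass 70% of its speed; a pose out of reach is approached as far as the arm can. A call with a number of a shift or a turn outside -1 to 1 is refused whole. A call with a gripper value outside its range is refused whole. "grip" is the closure, from 0 (fully open) to 1 (shut), set as the call begins (left out, the last holds). The fingers move at their own pace and stop on an object; "force" is the grip in N (left out, the last holds). Time passes only in rows, so rows that repeat a pose let the fingers close. It gives the time, the measured TCP pose, the force and the opening at its end, in the units of the state.
- r.get_obs(): the state, without advancing time (a new reading comes with each control period).
- r.grab_frame(name): name is "scene" or "top" or "wrist"; returns a dict with "pixels" (480x640x3 uint8, red, green, blue), "fx", "fy", "cx", "cy" (pixels), "position" and "attitude" of the camera in the world; the wrist camera has in their place "mount" (4x4, takes a point from camera to tool coordinates, whose origin is the TCP and whose axes are the tool frame's). Camera axes: x right, y down, z forward; pixel columns grow to the right and rows downward; lengths in m; the calibration is good to about 2 mm. A picture is of the moment at which its call begins: read the wrist's pose just before it. There is no depth.
- r.hand_in(): hands the job in, once; it reports no verdict.
The state is a dict: "clock": time; "joints": joint angles; "qvel": joint speeds; "tau": joint torques, N m; "tcp_pos": TCP position; "orientation": TCP orientation; "contact_force": force on the tool from outside, world axes, zero at the start; "moment": the same for the moment, N m; "grip_width": finger opening in m.
Only numpy, scipy, OpenCV 4.12 (cv2) and the standard library are available. Lean on these libraries where they do the work, as an engineer would, in place of code of your own. Each camera call takes 0.05 s, during which the arm holds its last target.

## Working session

There is one attempt and no reset: what is moved stays moved. The work goes in short steps, Python scripts to look and compute and a tool call to move; the robot and the scene stay as the last step left them, time stands still between calls to the robot, and variables do not carry over. Pictures are saved under pics/ and viewed, and the job is handed in when it is done.

Besides the shell and the picture viewer there is one more tool, called after "Request:" as name(argument=value, ...) on one line, values as JSON. step_arm: Moves the arm, as the interface text tells. Its arguments: {"type":"object","properties":{"xyz":{"type":"array"},"rotation":{"type":"array"},"grip":{"type":"number"},"force":{"type":"number"}},"required":["xyz","rotation"]}

```bash
mkdir -p pics; ls
python3 - <<'E'
from bench import r
import cv2,numpy as np
np.set_printoptions(precision=4,suppress=True)
o=r.get_obs()
for k,v in o.items(): print(k,np.array(v))
for n in ["scene","top"]:
    f=r.grab_frame(n); cv2.imwrite(f"pics/{n}0.png",f["pixels"][:,:,::-1])
    print({k:np.array(v) for k,v in f.items() if k!="pixels"})
    import pickle; pickle.dump(f,open(f"{n}.pkl","wb"))
E
```

```text
pics
clock 0.0
joints [-1.4481  0.4778  0.0223  1.5564 -0.0115  1.1093 -0.0831]
qvel [-0.0009  0.0004 -0.0005 -0.0015  0.0003  0.0003 -0.0013]
tau [ -0.0007 -59.6465   1.6076 -28.1181   0.0125   0.0095  -0.    ]
tcp_pos [0.1543 0.6568 0.4037]
orientation [-1.3108 -1.0366  1.0388]
contact_force [ 0.5299 -0.7605  0.0916]
moment [-0.0336 -0.0399  0.0061]
grip_width 0.08545188530566226
{'fx': array(609.7835), 'fy': array(609.7835), 'cx': array(332.3833), 'cy': array(248.087), 'position': array([1.1239, 0.5301, 0.6168]), 'attitude': array([-1.1178, -2.2781,  1.1104])}
{'fx': array(544.1477), 'fy': array(544.1477), 'cx': array(323.1439), 'cy': array(242.654), 'position': array([0.5484, 0.0756, 0.9383]), 'attitude': array([-2.1614,  2.2212, -0.0767])}
```

View pics/scene0.png

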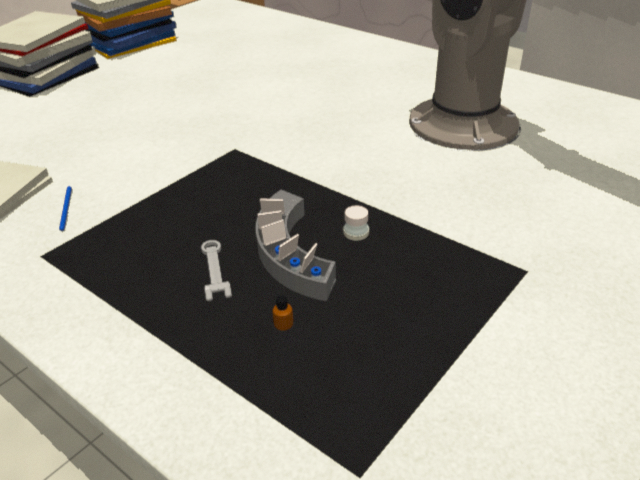

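View pics/top0.png

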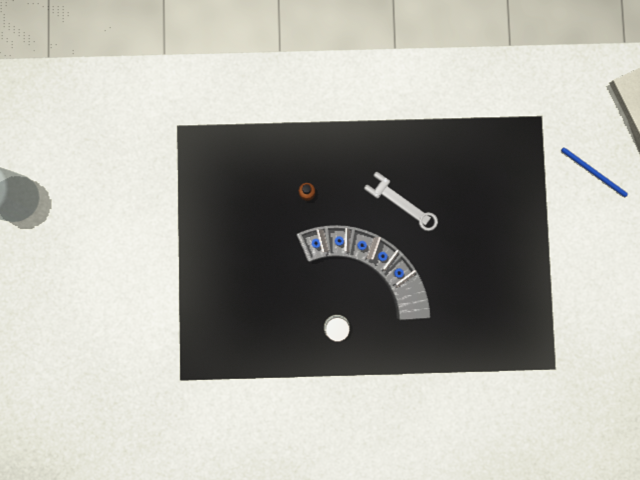

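Run:
```python
from bench import r
import numpy as np
from scipy.spatial.transform import Rotation as R
print(R.from_rotvec(r.get_obs()["orientation"]).as_matrix().round(3))
import pickle
for n in ["scene","top"]:
    print(R.from_rotvec(pickle.load(open(n+".pkl","rb"))["attitude"]).as_matrix().round(3))
```

```text
[[ 0.229 -0.    -0.973]
 [ 0.973 -0.002  0.229]
 [-0.002 -1.    -0.   ]]
[[-0.617  0.496 -0.611]
 [ 0.787  0.375 -0.49 ]
 [-0.014 -0.783 -0.621]]
[[-0.027 -0.998  0.064]
 [-1.     0.027 -0.007]
 [ 0.005 -0.064 -0.998]]
```

Run:
```python
import pickle,cv2
f=pickle.load(open("top.pkl","rb"))["pixels"]
c=f[170:350,285:445,::-1]; cv2.imwrite("pics/topc.png",cv2.resize(c,None,fx=3.33333,fy=3.33333,interpolation=cv2.INTER_CUBIC)[:600])
f=pickle.load(open("scene.pkl","rb"))["pixels"]
c=f[180:310,240:380,::-1]; cv2.imwrite("pics/scec.png",cv2.resize(c,None,fx=4,fy=4,interpolation=cv2.INTER_CUBIC))
```

```text
(no output)
```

View pics/topc.png

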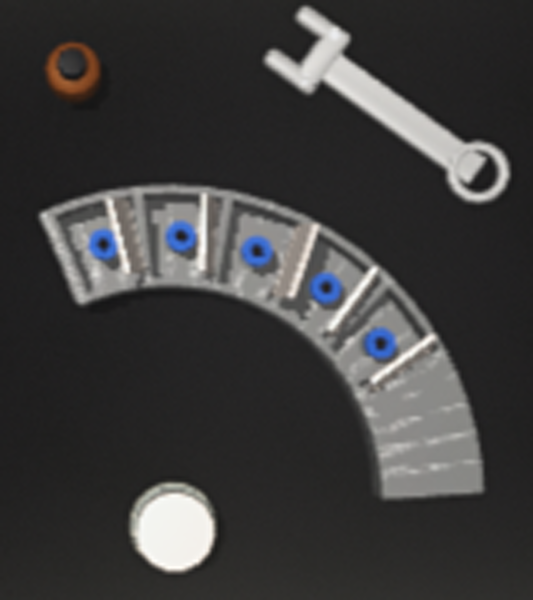

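View pics/scec.png

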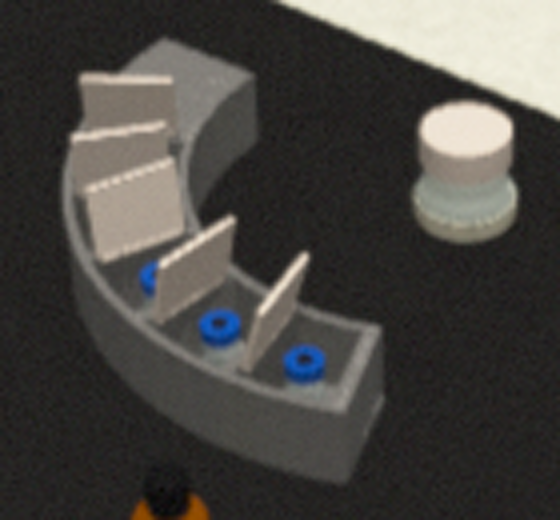

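```bash
cat > h.py <<'E'
import numpy as np,pickle,cv2
from scipy.spatial.transform import Rotation as R
def load(n): return pickle.load(open(n+".pkl","rb"))
def proj(f,P):
    C=np.array(f["position"]);A=R.from_rotvec(f["attitude"]).as_matrix()
    q=(np.atleast_2d(P)-C)@A
    return np.c_[q[:,0]/q[:,2]*f["fx"]+f["cx"],q[:,1]/q[:,2]*f["fy"]+f["cy"]]
def pt(p,a,rad,z):  # p=(cx,cy,yaw) arc centre
    a=np.asarray(a)
    return np.stack([p[0]+rad*np.cos(a+p[2]),p[1]+rad*np.sin(a+p[2]),z+0*a+0*np.asarray(rad)],-1)
def bp(f,uv,z):
    C=np.array(f["position"]);A=R.from_rotvec(f["attitude"]).as_matrix()
    d=A@np.array([(uv[0]-f["cx"])/f["fx"],(uv[1]-f["cy"])/f["fy"],1]); return C+d*(z-C[2])/d[2]
E
python3 - <<'E'
from h import *
from scipy.optimize import least_squares
np.set_printoptions(precision=4,suppress=True)
t=load("top");s=load("scene")
c=np.array([[.96,.155],[.96,.105],[-1.03,.105],[-1.03,.155]])
T=np.array([[42,213],[80,303],[380,497],[484,491]])/3.33333+[285-.35,170-.35]
S=np.array([[343,410],[380,327],[255,78],[168,40]])/4+[240-.4,180-.4]
outer=np.array([[185,185],[375,265],[478,430]])/3.3333+[284.65,169.65]
def res(p,wt=1,ws=1):
    P=pt(p,c[:,0],c[:,1],.036)
    ro=[np.hypot(*(bp(t,u,.036)[:2]-p[:2]))-.155 for u in outer]
    return np.r_[wt*(proj(t,P)-T).ravel(),ws*(proj(s,P)-S).ravel(),wt*np.array(ro)*600]
for w in [(1,1),(1,0),(0,1)]:
    o=least_squares(res,[.4,0.,-.5],args=w); print(w,o.x,o.cost); print(o.fun)
    if w==(1,1): np.save("pose.npy",o.x)
p=np.load("pose.npy")
print("jar",bp(t,np.array([175,527])/3.3333+[285,170],.045),"drop",bp(t,np.array([72,63])/3.333+[285,170],.05))
for n,f in(("top",t),("scene",s)):
    im=f["pixels"][:,:,::-1].copy()
    im=cv2.resize(im,None,fx=4,fy=4,interpolation=cv2.INTER_CUBIC)
    A=np.linspace(-1.03,.96,60)
    for rr in (.105,.155): cv2.polylines(im,[np.int32(proj(f,pt(p,A,rr,.036))*4+2)],0,(0,255,255),1)
    for a in (-.9,-.42,-.12,.18,.48,.78):
        q=pt(p,a,.13,.0395)
        cv2.circle(im,tuple(np.int32(proj(f,q)[0]*4+2)),4,(0,0,255),1)
        h=q+np.r_[-.0155*np.array([-np.sin(a+p[2]),np.cos(a+p[2])]),-.0015]; rd=np.array([np.cos(a+p[2]),np.sin(a+p[2]),0])*.019
        cv2.polylines(im,[np.int32(proj(f,np.array([h-rd,h+rd]))*4+2)],0,(0,255,0),1)
    im=im[4*170:4*320,4*290:4*440] if n=="top" else im[4*180:4*310,4*240:4*380]
    cv2.imwrite(f"pics/ov_{n}.png",im)
E
```

```text
(1, 1) [ 0.4796  0.0528 -0.5592] 3.696128248312844
[-0.669   0.2105  0.3731  0.5673  0.4618 -0.2266 -0.4311  1.286  -0.2043
  1.1137 -0.3956  0.2056 -0.9824  0.0831 -0.6931 -0.2477  0.3759 -0.2774
  1.0594]
(1, 0) [ 0.4802  0.0525 -0.5574] 1.65438613234478
[-0.6106 -0.0572  0.481   0.2752  0.6695 -0.6873 -0.2263  0.7701 -0.
  0.     -0.      0.     -0.      0.     -0.     -0.      0.0275 -0.67
  0.7816]
(0, 1) [ 0.4785  0.0532 -0.5626] 0.5256793043181145
[-0.      0.      0.      0.      0.      0.     -0.      0.      0.1195
  0.7122  0.0192 -0.1452 -0.26   -0.2497  0.0947 -0.6078  0.      0.
  0.    ]
jar [0.4657 0.0501 0.045 ] drop [0.6948 0.0944 0.05  ]
```

View pics/ov_top.png

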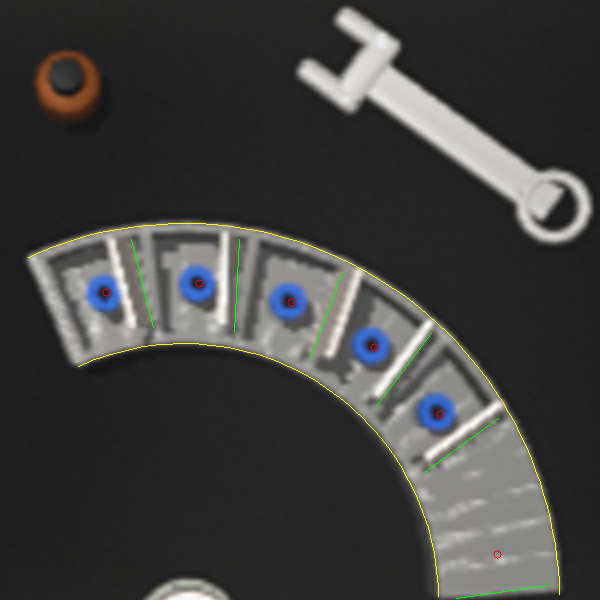

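View pics/ov_scene.png

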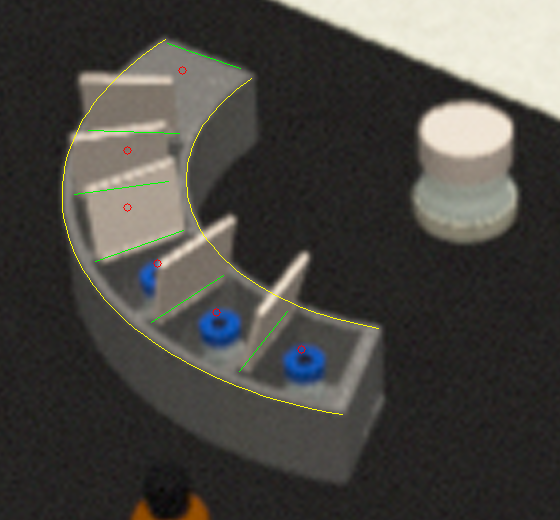

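```bash
cat >> h.py <<'E'
TL=.173
def Rdown(j):
    x=np.array([np.cos(j),np.sin(j),0]);y=np.array([0,0,-1.]);return np.stack([x,y,np.cross(x,y)],1)
def plan(obs,rows):  # rows: tip x,y,z,jaw angle
    p0=np.array(obs["tcp_pos"]);R0=R.from_rotvec(obs["orientation"]).as_matrix()
    X=[];W=[]
    for x,y,z,j in rows:
        d=R0.T@(np.array([x,y,z+TL])-p0)/.3
        w=R.from_matrix(R0.T@Rdown(j)).as_rotvec()/(np.pi/2)
        X.append([round(float(v),4) for v in d]);W.append([round(float(v),3) for v in w])
    print('"xyz":',X);print('"rotation":',W)
    print("max",np.abs(X).max(),np.abs(W).max())
def st(obs):
    p=np.array(obs["tcp_pos"]);M=R.from_rotvec(obs["orientation"]).as_matrix()
    print("t",round(float(obs["clock"]),2),"tip",(p+TL*M[:,1]).round(4),"jaw",round(float(np.arctan2(M[1,0],M[0,0])),3),"tilt",M[:,1].round(3),"F",np.round(obs["contact_force"],2),"w",round(float(obs["grip_width"]),4),"q",np.round(obs["joints"],2))
def arcrow(s,z,r=.13,p=None):
    p=np.load("pose.npy") if p is None else p
    q=pt(p,s,r,z); return [*q,s+p[2]]
E
python3 - <<'E'
from h import *
from bench import r
o=r.get_obs(); st(o); print(arcrow(-.9,.1))
rows=[]
a=np.array([.1543,.6568,.2307,1.34]);b=np.array([.46,.35,.2,-.05])
for k in range(1,10): rows.append(a+(b-a)*k/9)
plan(o,rows)
E
```

```text
t 0.1 tip [0.1543 0.6566 0.2308] jaw 1.34 tilt [-0.    -0.002 -1.   ] F [-1.22 -0.51 -0.17] w 0.0857 q [-1.45  0.48  0.02  1.56 -0.01  1.11 -0.08]
[np.float64(0.49409460154172435), np.float64(-0.07634622833412182), np.float64(0.1), np.float64(-1.4591914004998436)]
"xyz": [[-0.0849, 0.0119, -0.1362], [-0.1697, 0.0234, -0.2724], [-0.2544, 0.0349, -0.4086], [-0.3391, 0.0465, -0.5448], [-0.4238, 0.058, -0.681], [-0.5085, 0.0695, -0.8173], [-0.5932, 0.081, -0.9535], [-0.6779, 0.0925, -1.0897], [-0.7626, 0.1041, -1.2259]]
"rotation": [[0.0, 0.098, -0.001], [0.0, 0.197, -0.001], [0.0, 0.295, -0.001], [0.0, 0.393, -0.001], [0.0, 0.492, -0.001], [0.001, 0.59, -0.001], [0.001, 0.688, -0.001], [0.001, 0.787, -0.001], [0.001, 0.885, -0.001]]
max 1.2259 0.885
```

Request:
step_arm(xyz=[[-0.085,0.012,-0.136],[-0.17,0.023,-0.272],[-0.254,0.035,-0.409],[-0.339,0.046,-0.545],[-0.424,0.058,-0.681],[-0.508,0.07,-0.817],[-0.593,0.081,-0.953],[-0.593,0.081,-0.953]], rotation=[[0,0.098,0],[0,0.197,0],[0,0.295,0],[0,0.393,0],[0,0.492,0],[0,0.59,0],[0,0.688,0],[0,0.75,0]], grip=1, force=20)

```text
clock: 1.1
tcp_pos: [0.3952, 0.4142, 0.3795]
orientation: [-1.571, -0.118, 0.118]
contact_force: [-1.5, 0.7, 0.1]
grip_width: -0.0003
```

Run:
```python
from h import *
from bench import r
o=r.get_obs(); st(o)
M=R.from_rotvec(o["orientation"]).as_matrix();p=np.array(o["tcp_pos"])+TL*M[:,1]
a=np.array([*p,np.arctan2(M[1,0],M[0,0])]);b=np.array(arcrow(-.9,.09))
rows=[a+(b-a)*k/9 for k in range(1,10)]+[b,b]
plan(o,rows)
```

```text
t 1.1 tip [0.3953 0.4135 0.2065] jaw 0.15 tilt [ 0.001 -0.004 -1.   ] F [-1.5   0.72  0.06] w -0.0003 q [-1.2   0.35  0.36  1.85 -0.14  0.97 -0.63]
"xyz": [[0.009, 0.0439, -0.187], [0.018, 0.0878, -0.3716], [0.027, 0.1317, -0.5563], [0.036, 0.1756, -0.741], [0.045, 0.2195, -0.9257], [0.0539, 0.2634, -1.1104], [0.0629, 0.3073, -1.295], [0.0719, 0.3512, -1.4797], [0.0809, 0.395, -1.6644], [0.0809, 0.395, -1.6644], [0.0809, 0.395, -1.6644]]
"rotation": [[0.002, 0.114, 0.0], [0.002, 0.228, 0.0], [0.002, 0.342, 0.001], [0.002, 0.455, 0.001], [0.002, 0.569, 0.001], [0.002, 0.683, 0.001], [0.002, 0.797, 0.002], [0.002, 0.911, 0.002], [0.002, 1.025, 0.002], [0.002, 1.025, 0.002], [0.002, 1.025, 0.002]]
max 1.6644 1.025
```

Request:
step_arm(xyz=[[0.009,0,-0.187],[0.018,0,-0.372],[0.027,0,-0.556],[0.036,0,-0.741],[0.045,0,-0.926],[0.045,0,-0.95]], rotation=[[0.002,0.114,0],[0.002,0.228,0],[0.002,0.342,0],[0.002,0.455,0],[0.002,0.569,0],[0.002,0.683,0]])

```text
clock: 1.85
tcp_pos: [0.4515, 0.13, 0.3807]
orientation: [-1.446, 0.728, -0.731]
contact_force: [1.2, 1.1, 0.6]
grip_width: 0.0001
```

Run:
```python
from h import *
from bench import r
o=r.get_obs(); st(o)
M=R.from_rotvec(o["orientation"]).as_matrix();p=np.array(o["tcp_pos"])+TL*M[:,1]
a=np.array([*p,np.arctan2(M[1,0],M[0,0])]);b=np.array(arcrow(-.9,.09))
rows=[a+(b-a)*k/5 for k in range(1,6)]+[b,b]
plan(o,rows)
```

```text
t 1.85 tip [0.4517 0.1298 0.2077] jaw -0.935 tilt [ 0.001 -0.002 -1.   ] F [1.23 1.11 0.64] w 0.0001 q [-1.02  0.19  0.69  2.09 -0.15  0.91 -1.18]
"xyz": [[0.1284, 0.0787, -0.0587], [0.2556, 0.1574, -0.1176], [0.3827, 0.2361, -0.1765], [0.5099, 0.3148, -0.2354], [0.6371, 0.3935, -0.2943], [0.6371, 0.3935, -0.2943], [0.6371, 0.3935, -0.2943]]
"rotation": [[-0.0, 0.067, 0.001], [-0.0, 0.133, 0.001], [-0.0, 0.2, 0.001], [-0.0, 0.267, 0.001], [-0.001, 0.334, 0.001], [-0.001, 0.334, 0.001], [-0.001, 0.334, 0.001]]
max 0.6371 0.334
```

Request:
step_arm(xyz=[[0.128,0,-0.059],[0.256,0,-0.118],[0.383,0,-0.176],[0.51,0.12,-0.235],[0.637,0.25,-0.294],[0.637,0.38,-0.294],[0.637,0.394,-0.294],[0.637,0.394,-0.294]], rotation=[[0,0.067,0.001],[0,0.133,0.001],[0,0.2,0.001],[0,0.267,0.001],[0,0.334,0.001],[0,0.334,0.001],[0,0.334,0.001],[0,0.334,0.001]])

```text
clock: 2.85
tcp_pos: [0.4944, -0.0759, 0.2634]
orientation: [-1.259, 1.126, -1.127]
contact_force: [0.5, 0.0, 0.1]
grip_width: 0.0001
```

Run:
```python
from h import *
from bench import r
o=r.get_obs(); st(o)
f=r.grab_frame("scene"); pickle.dump(f,open("scene1.pkl","wb"))
cv2.imwrite("pics/s1.png",cv2.resize(f["pixels"][80:310,180:440,::-1],None,fx=2.5,fy=2.5,interpolation=cv2.INTER_CUBIC))
o=r.get_obs(); st(o)
print((proj(f,arcrow(-.9,.09)[:3])-[180,80])*2.5)
plan(o,[arcrow(-.9,z) for z in (.075,.06,.05,.045,.045)])
```

```text
t 2.85 tip [ 0.4946 -0.0759  0.0904] jaw -1.459 tilt [ 0.001  0.    -1.   ] F [0.46 0.04 0.1 ] w 0.0001 q [-0.54  0.48  0.72  2.12 -0.49  0.7  -0.95]
t 2.9 tip [ 0.4951 -0.0758  0.091 ] jaw -1.459 tilt [ 0.002  0.    -1.   ] F [0.79 0.94 0.36] w 0.0002 q [-0.54  0.48  0.72  2.12 -0.49  0.7  -0.95]
[[258.38734606 228.80393801]]
"xyz": [[0.0014, 0.0533, -0.0023], [0.0014, 0.1033, -0.0024], [0.0014, 0.1367, -0.0025], [0.0014, 0.1533, -0.0025], [0.0014, 0.1533, -0.0025]]
"rotation": [[-0.002, 0.0, -0.0], [-0.002, 0.0, -0.0], [-0.002, 0.0, -0.0], [-0.002, 0.0, -0.0], [-0.002, 0.0, -0.0]]
max 0.1533 0.002
```

View pics/s1.png

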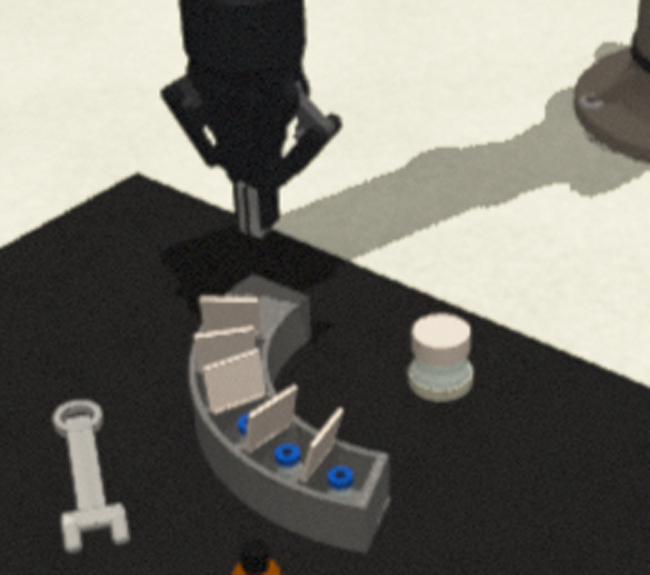

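Request:
step_arm(xyz=[[0.001,0.053,-0.002],[0.001,0.103,-0.002],[0.001,0.14,-0.002],[0.001,0.16,-0.002],[0.001,0.17,-0.002],[0.001,0.17,-0.002]], rotation=[[-0.002,0,0],[-0.002,0,0],[-0.002,0,0],[-0.002,0,0],[-0.002,0,0],[-0.002,0,0]])

```text
clock: 3.65
tcp_pos: [0.4943, -0.0763, 0.2129]
orientation: [-1.261, 1.127, -1.126]
contact_force: [0.1, -0.5, 0.0]
grip_width: 0.0002
```

Run:
```python
from h import *
from bench import r
o=r.get_obs(); st(o)
f=r.grab_frame("scene"); pickle.dump(f,open("scene1.pkl","wb"))
cv2.imwrite("pics/s2.png",cv2.resize(f["pixels"][140:310,220:390,::-1],None,fx=3.5,fy=3.5,interpolation=cv2.INTER_CUBIC))
o=r.get_obs(); st(o)
```

```text
t 3.65 tip [ 0.4942 -0.0764  0.0399] jaw -1.459 tilt [-0.001 -0.    -1.   ] F [ 0.08 -0.48  0.03] w 0.0002 q [-0.46  0.56  0.63  2.14 -0.58  0.61 -0.87]
t 3.7 tip [ 0.4943 -0.0763  0.0401] jaw -1.459 tilt [-0. -0. -1.] F [-0.18 -0.37  0.93] w -0.0 q [-0.46  0.56  0.63  2.14 -0.58  0.61 -0.87]
```

View pics/s2.png

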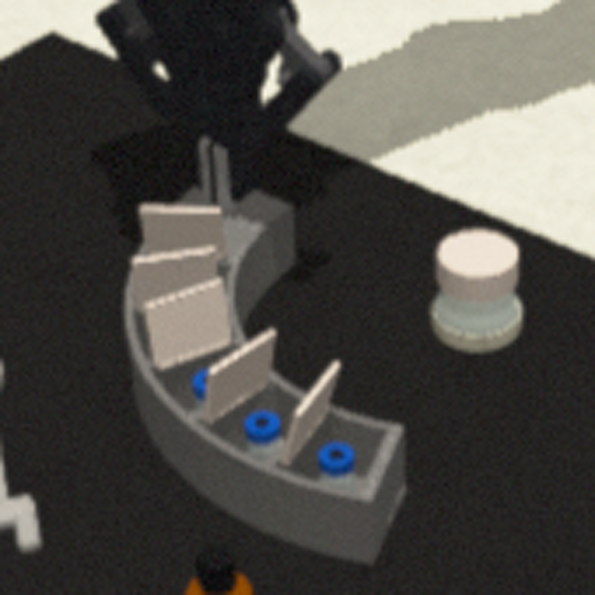

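Request:
step_arm(xyz=[[0,0.005,0],[0,0.009,0],[0,0.012,0],[0,0.012,0]], rotation=[[0,0,0],[0,0,0],[0,0,0],[0,0,0]])

```text
clock: 4.2
tcp_pos: [0.4944, -0.0763, 0.2095]
orientation: [-1.26, 1.127, -1.126]
contact_force: [0.2, 0.3, 0.7]
grip_width: -0.0
```

Request:
step_arm(xyz=[[0,0.003,0],[0,0.003,0]], rotation=[[0,0,0],[0,0,0]])

```text
clock: 4.45
tcp_pos: [0.4944, -0.0765, 0.2095]
orientation: [-1.259, 1.127, -1.126]
contact_force: [-3.9, 0.5, 12.7]
grip_width: -0.0
```

```bash
cat >> h.py <<'E'
LC={1:-.42,2:-.12,3:.18,4:.48,5:.78}
HALF=.011; DZ=.0006
def loc(n,u,h,p=None):
    p=np.load("pose.npy") if p is None else p
    a=LC[n]+p[2]; x=u-.0155-HALF
    c=pt(p,LC[n],.13,.038+h+DZ)+x*np.array([-np.sin(a),np.cos(a),0])
    return np.array([*c,a])
def fold(n,r_=.024,k=10):
    return [loc(n,r_*np.cos(t)-.0015*np.sin(t),r_*np.sin(t)+.0015*np.cos(t)) for t in np.linspace(np.pi/2,0,k+1)[1:]]
E
python3 - <<'E'
from h import *
from bench import r
o=r.get_obs(); st(o)
b0=np.array(arcrow(-.9,.045));b1=np.array(arcrow(-.88,.0626))
pre=loc(1,-.024,.024); e=loc(1,-.0015,.024)
rows=[b0,b1,pre]+[pre+(e-pre)*k/4 for k in range(1,5)]+fold(1)
rows+=[rows[-1]]
print(len(rows)); plan(o,rows)
E
```

```text
t 4.45 tip [ 0.4943 -0.0763  0.0365] jaw -1.459 tilt [-0.     0.001 -1.   ] F [-3.87  0.53 12.75] w -0.0 q [-0.46  0.57  0.62  2.15 -0.59  0.6  -0.87]
18
"xyz": [[-0.0007, -0.0284, -0.0009], [-0.0009, -0.0871, 0.0078], [0.028, -0.0871, 0.0499], [0.0193, -0.0871, 0.0666], [0.0107, -0.0871, 0.0832], [0.002, -0.0871, 0.0998], [-0.0067, -0.0871, 0.1165], [-0.0125, -0.0869, 0.1276], [-0.0182, -0.0847, 0.1386], [-0.0237, -0.0806, 0.1492], [-0.0288, -0.0747, 0.159], [-0.0334, -0.0672, 0.1679], [-0.0375, -0.0581, 0.1757], [-0.0408, -0.0478, 0.1821], [-0.0433, -0.0365, 0.187], [-0.045, -0.0245, 0.1903], [-0.0458, -0.0121, 0.1919], [-0.0458, -0.0121, 0.1919]]
"rotation": [[0.0, -0.0, -0.001], [0.0, -0.013, -0.001], [-0.0, -0.306, -0.001], [-0.0, -0.306, -0.001], [-0.0, -0.306, -0.001], [-0.0, -0.306, -0.001], [-0.0, -0.306, -0.001], [-0.0, -0.306, -0.001], [-0.0, -0.306, -0.001], [-0.0, -0.306, -0.001], [-0.0, -0.306, -0.001], [-0.0, -0.306, -0.001], [-0.0, -0.306, -0.001], [-0.0, -0.306, -0.001], [-0.0, -0.306, -0.001], [-0.0, -0.306, -0.001], [-0.0, -0.306, -0.001], [-0.0, -0.306, -0.001]]
max 0.1919 0.306
```

Request:
step_arm(xyz=[[0,-0.03,0],[0,-0.087,0.005],[0.012,-0.087,0.027],[0.02,-0.087,0.048],[0.018,-0.087,0.066],[0.011,-0.087,0.083],[0.002,-0.087,0.1],[-0.007,-0.087,0.1165],[-0.0125,-0.087,0.1275],[-0.018,-0.085,0.1385],[-0.0235,-0.0805,0.149],[-0.029,-0.0745,0.159],[-0.0335,-0.067,0.168],[-0.0375,-0.058,0.1755],[-0.041,-0.048,0.182],[-0.0435,-0.0365,0.187],[-0.045,-0.0245,0.19],[-0.046,-0.012,0.192],[-0.046,-0.012,0.192]], rotation=[[0,0,-0.001],[0,-0.05,-0.001],[0,-0.13,-0.001],[0,-0.2,-0.001],[0,-0.27,-0.001],[0,-0.306,-0.001],[0,-0.306,-0.001],[0,-0.306,-0.001],[0,-0.306,-0.001],[0,-0.306,-0.001],[0,-0.306,-0.001],[0,-0.306,-0.001],[0,-0.306,-0.001],[0,-0.306,-0.001],[0,-0.306,-0.001],[0,-0.306,-0.001],[0,-0.306,-0.001],[0,-0.306,-0.001],[0,-0.306,-0.001]])

```text
clock: 6.82
tcp_pos: [0.5501, -0.0565, 0.213]
orientation: [-1.433, 0.763, -0.763]
contact_force: [-0.2, 0.8, 1.0]
grip_width: 0.0001
```

```bash
cat > look.py <<'E'
import sys
from h import *
from bench import r
o=r.get_obs(); st(o); n=sys.argv[1]
f=r.grab_frame("scene"); pickle.dump(f,open("scene1.pkl","wb"))
a=cv2.resize(f["pixels"][160:310,230:360,::-1],None,fx=3,fy=3,interpolation=cv2.INTER_CUBIC)
f=r.grab_frame("top"); pickle.dump(f,open("top1.pkl","wb"))
b=cv2.resize(f["pixels"][200:350,295:435,::-1],None,fx=2.8,fy=2.8,interpolation=cv2.INTER_CUBIC)
b=cv2.copyMakeBorder(b,0,450-b.shape[0],0,0,cv2.BORDER_CONSTANT)
cv2.imwrite(f"pics/l{n}.png",np.hstack([a,b]))
st(r.get_obs())
E
python3 look.py 1
```

```text
t 6.83 tip [ 0.5501 -0.0565  0.04  ] jaw -0.979 tilt [ 0. -0. -1.] F [-0.21  0.77  0.97] w 0.0001 q [-0.4   0.59  0.51  2.02 -0.47  0.64 -0.56]
t 6.92 tip [ 0.5502 -0.0565  0.0401] jaw -0.979 tilt [ 0. -0. -1.] F [0.3  0.74 1.6 ] w -0.0002 q [-0.4   0.59  0.51  2.02 -0.47  0.64 -0.56]
```

View pics/l1.png

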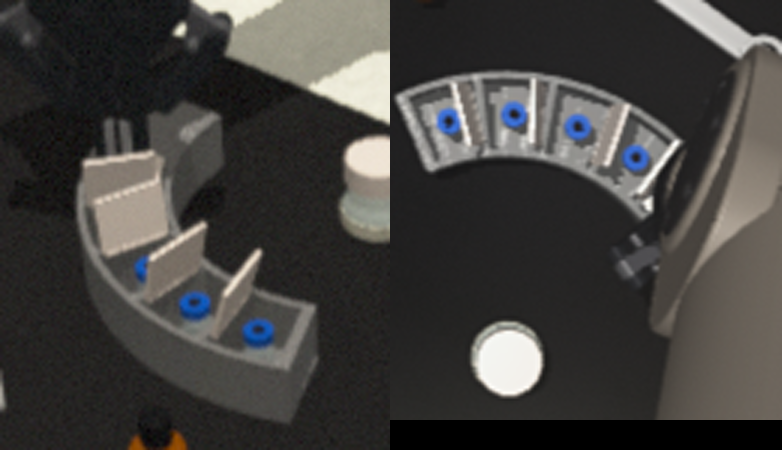

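```bash
cat > nxt.py <<'E'
import sys
from h import *
from bench import r
n=int(sys.argv[1]); o=r.get_obs(); st(o)
a=loc(n-1,.024,.0015); up=loc(n-1,.0235,.024); e=loc(n,-.0015,.024)
print("target err now",(np.array(o["tcp_pos"])-[0,0,TL]-a[:3]).round(4))
m=a+(up-a)*.45
rows=[m,up]+[up+(e-up)*k/4 for k in range(1,5)]+fold(n)
rows+=[rows[-1]]
plan(o,rows)
E
python3 nxt.py 2
```

```text
t 6.92 tip [ 0.5502 -0.0565  0.0401] jaw -0.979 tilt [ 0. -0. -1.] F [0.3  0.74 1.6 ] w -0.0002 q [-0.4   0.59  0.51  2.02 -0.47  0.64 -0.56]
target err now [ 0. -0. -0.]
"xyz": [[-0.0001, -0.0339, -0.0009], [-0.0001, -0.0751, -0.0018], [0.002, -0.0751, 0.0105], [0.0041, -0.0751, 0.0227], [0.0061, -0.0751, 0.0349], [0.0082, -0.0751, 0.0471], [0.0045, -0.0749, 0.0591], [0.0008, -0.0728, 0.071], [-0.0027, -0.0687, 0.0823], [-0.006, -0.0628, 0.093], [-0.009, -0.0552, 0.1026], [-0.0115, -0.0462, 0.1109], [-0.0137, -0.0359, 0.1178], [-0.0153, -0.0246, 0.1231], [-0.0164, -0.0126, 0.1266], [-0.0169, -0.0001, 0.1283], [-0.0169, -0.0001, 0.1283]]
"rotation": [[-0.0, 0.0, 0.0], [-0.0, 0.0, 0.0], [-0.0, -0.047, 0.0], [-0.0, -0.095, 0.0], [-0.0, -0.143, 0.0], [-0.0, -0.191, 0.0], [-0.0, -0.191, 0.0], [-0.0, -0.191, 0.0], [-0.0, -0.191, 0.0], [-0.0, -0.191, 0.0], [-0.0, -0.191, 0.0], [-0.0, -0.191, 0.0], [-0.0, -0.191, 0.0], [-0.0, -0.191, 0.0], [-0.0, -0.191, 0.0], [-0.0, -0.191, 0.0], [-0.0, -0.191, 0.0]]
max 0.1283 0.191
```

Request:
step_arm(xyz=[[0,-0.034,-0.001],[0,-0.075,-0.002],[0.002,-0.075,0.0105],[0.004,-0.075,0.0225],[0.006,-0.075,0.035],[0.008,-0.075,0.047],[0.0045,-0.075,0.059],[0.001,-0.073,0.071],[-0.0025,-0.0685,0.0825],[-0.006,-0.063,0.093],[-0.009,-0.055,0.1025],[-0.0115,-0.046,0.111],[-0.0135,-0.036,0.118],[-0.0155,-0.0245,0.123],[-0.0165,-0.0125,0.1265],[-0.017,0,0.1285],[-0.017,0,0.1285]], rotation=[[0,0,0],[0,0,0],[0,-0.047,0],[0,-0.095,0],[0,-0.143,0],[0,-0.191,0],[0,-0.191,0],[0,-0.191,0],[0,-0.191,0],[0,-0.191,0],[0,-0.191,0],[0,-0.191,0],[0,-0.191,0],[0,-0.191,0],[0,-0.191,0],[0,-0.191,0],[0,-0.191,0]])

```text
clock: 9.05
tcp_pos: [0.5793, -0.0307, 0.213]
orientation: [-1.505, 0.531, -0.532]
contact_force: [-1.1, 0.7, 1.6]
grip_width: -0.0001
```

```bash
python3 look.py 2; python3 nxt.py 3
```

```text
t 9.05 tip [ 0.5793 -0.0308  0.04  ] jaw -0.679 tilt [ 0. -0. -1.] F [-1.08  0.67  1.57] w -0.0001 q [-0.38  0.61  0.43  1.95 -0.4   0.67 -0.38]
t 9.15 tip [ 0.5793 -0.0308  0.0401] jaw -0.679 tilt [ 0. -0. -1.] F [-0.34 -0.27  1.6 ] w -0.0002 q [-0.38  0.61  0.43  1.95 -0.4   0.67 -0.38]
t 9.15 tip [ 0.5793 -0.0308  0.0401] jaw -0.679 tilt [ 0. -0. -1.] F [-0.34 -0.27  1.6 ] w -0.0002 q [-0.38  0.61  0.43  1.95 -0.4   0.67 -0.38]
target err now [ 0.  0. -0.]
"xyz": [[0.0, -0.0339, -0.0009], [0.0, -0.0751, -0.0018], [0.0021, -0.0751, 0.0104], [0.0042, -0.0751, 0.0226], [0.0062, -0.0751, 0.0348], [0.0083, -0.0751, 0.0471], [0.0046, -0.0749, 0.0591], [0.0009, -0.0728, 0.0709], [-0.0026, -0.0687, 0.0823], [-0.0059, -0.0628, 0.0929], [-0.0089, -0.0552, 0.1025], [-0.0115, -0.0462, 0.1109], [-0.0136, -0.0359, 0.1178], [-0.0152, -0.0246, 0.1231], [-0.0163, -0.0126, 0.1266], [-0.0169, -0.0001, 0.1283], [-0.0169, -0.0001, 0.1283]]
"rotation": [[-0.0, 0.0, 0.0], [-0.0, 0.0, 0.0], [-0.0, -0.048, 0.0], [-0.0, -0.095, 0.0], [-0.0, -0.143, 0.0], [-0.0, -0.191, 0.0], [-0.0, -0.191, 0.0], [-0.0, -0.191, 0.0], [-0.0, -0.191, 0.0], [-0.0, -0.191, 0.0], [-0.0, -0.191, 0.0], [-0.0, -0.191, 0.0], [-0.0, -0.191, 0.0], [-0.0, -0.191, 0.0], [-0.0, -0.191, 0.0], [-0.0, -0.191, 0.0], [-0.0, -0.191, 0.0]]
max 0.1283 0.191
```

View pics/l2.png

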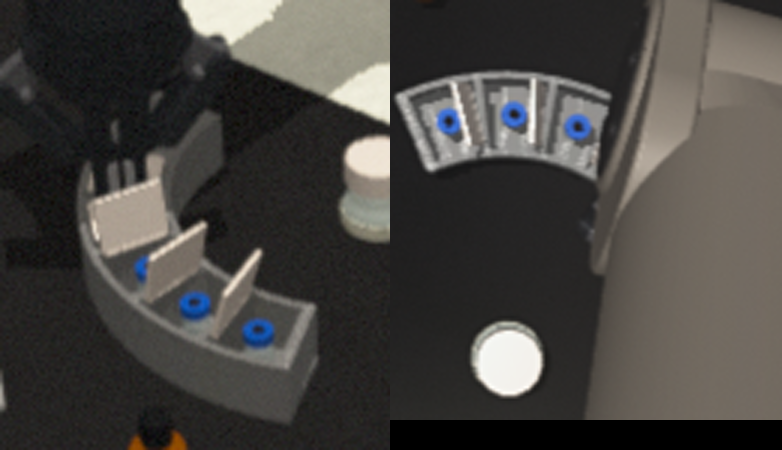

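Lids 1 and 2 are down and the tray hasn't moved: its end is still at (433,170) in the right-hand picture. Contact force is about 1.5 N. Lid 3 comes next, with the same local motion.

Request:
step_arm(xyz=[[0,-0.034,-0.001],[0,-0.075,-0.002],[0.002,-0.075,0.0105],[0.004,-0.075,0.0225],[0.006,-0.075,0.035],[0.008,-0.075,0.047],[0.0045,-0.075,0.059],[0.001,-0.073,0.071],[-0.0025,-0.0685,0.0825],[-0.006,-0.063,0.093],[-0.009,-0.055,0.1025],[-0.0115,-0.046,0.111],[-0.0135,-0.036,0.118],[-0.0155,-0.0245,0.123],[-0.0165,-0.0125,0.1265],[-0.017,0,0.1285],[-0.017,0,0.1285]], rotation=[[0,0,0],[0,0,0],[0,-0.047,0],[0,-0.095,0],[0,-0.143,0],[0,-0.191,0],[0,-0.191,0],[0,-0.191,0],[0,-0.191,0],[0,-0.191,0],[0,-0.191,0],[0,-0.191,0],[0,-0.191,0],[0,-0.191,0],[0,-0.191,0],[0,-0.191,0],[0,-0.191,0]])

```text
clock: 11.28
tcp_pos: [0.5995, 0.0024, 0.2131]
orientation: [-1.55, 0.297, -0.298]
contact_force: [-1.0, -0.2, 2.1]
grip_width: 0.0001
```

```bash
python3 look.py 3; python3 nxt.py 4
```

```text
t 11.28 tip [0.5995 0.0024 0.0401] jaw -0.379 tilt [ 0. -0. -1.] F [-1.01 -0.2   2.11] w 0.0001 q [-0.37  0.62  0.36  1.9  -0.33  0.68 -0.2 ]
t 11.38 tip [0.5995 0.0024 0.0401] jaw -0.379 tilt [ 0. -0. -1.] F [-0.52 -0.03  1.94] w 0.0001 q [-0.37  0.62  0.36  1.9  -0.33  0.68 -0.2 ]
t 11.38 tip [0.5995 0.0024 0.0401] jaw -0.379 tilt [ 0. -0. -1.] F [-0.52 -0.03  1.94] w 0.0001 q [-0.37  0.62  0.36  1.9  -0.33  0.68 -0.2 ]
target err now [ 0.  0. -0.]
"xyz": [[0.0, -0.0338, -0.0009], [0.0001, -0.0751, -0.0018], [0.0021, -0.0751, 0.0104], [0.0042, -0.0751, 0.0226], [0.0062, -0.0751, 0.0349], [0.0083, -0.0751, 0.0471], [0.0046, -0.0749, 0.0591], [0.0009, -0.0727, 0.0709], [-0.0026, -0.0686, 0.0823], [-0.0059, -0.0627, 0.0929], [-0.0088, -0.0552, 0.1025], [-0.0114, -0.0461, 0.1109], [-0.0136, -0.0358, 0.1178], [-0.0152, -0.0246, 0.1231], [-0.0163, -0.0125, 0.1266], [-0.0168, -0.0001, 0.1283], [-0.0168, -0.0001, 0.1283]]
"rotation": [[-0.0, 0.0, 0.0], [-0.0, 0.0, 0.0], [-0.0, -0.048, 0.0], [0.0, -0.095, 0.0], [0.0, -0.143, 0.0], [0.0, -0.191, 0.0], [0.0, -0.191, 0.0], [0.0, -0.191, 0.0], [0.0, -0.191, 0.0], [0.0, -0.191, 0.0], [0.0, -0.191, 0.0], [0.0, -0.191, 0.0], [0.0, -0.191, 0.0], [0.0, -0.191, 0.0], [0.0, -0.191, 0.0], [0.0, -0.191, 0.0], [0.0, -0.191, 0.0]]
max 0.1283 0.191
```

View pics/l3.png

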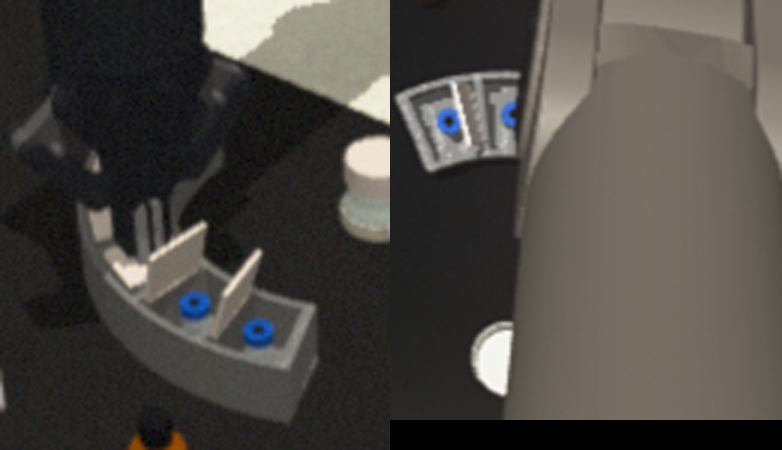

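Request:
step_arm(xyz=[[0,-0.034,-0.001],[0,-0.075,-0.002],[0.002,-0.075,0.0105],[0.004,-0.075,0.0225],[0.006,-0.075,0.035],[0.008,-0.075,0.047],[0.0045,-0.075,0.059],[0.001,-0.073,0.071],[-0.0025,-0.0685,0.0825],[-0.006,-0.063,0.093],[-0.009,-0.055,0.1025],[-0.0115,-0.046,0.111],[-0.0135,-0.036,0.118],[-0.0155,-0.0245,0.123],[-0.0165,-0.0125,0.1265],[-0.017,0,0.1285],[-0.017,0,0.1285]], rotation=[[0,0,0],[0,0,0],[0,-0.047,0],[0,-0.095,0],[0,-0.143,0],[0,-0.191,0],[0,-0.191,0],[0,-0.191,0],[0,-0.191,0],[0,-0.191,0],[0,-0.191,0],[0,-0.191,0],[0,-0.191,0],[0,-0.191,0],[0,-0.191,0],[0,-0.191,0],[0,-0.191,0]])

```text
clock: 13.5
tcp_pos: [0.609, 0.0401, 0.2131]
orientation: [-1.57, 0.062, -0.062]
contact_force: [-0.8, 0.2, 2.3]
grip_width: 0.0001
```

```bash
python3 look.py 4; python3 nxt.py 5
```

```text
t 13.5 tip [0.6091 0.0401 0.0401] jaw -0.079 tilt [ 0. -0. -1.] F [-0.77  0.2   2.27] w 0.0001 q [-0.38  0.62  0.28  1.87 -0.26  0.69 -0.02]
t 13.6 tip [0.6091 0.0401 0.0401] jaw -0.079 tilt [ 0. -0. -1.] F [0.25 0.87 2.  ] w 0.0 q [-0.38  0.62  0.28  1.87 -0.26  0.69 -0.02]
t 13.6 tip [0.6091 0.0401 0.0401] jaw -0.079 tilt [ 0. -0. -1.] F [0.25 0.87 2.  ] w 0.0 q [-0.38  0.62  0.28  1.87 -0.26  0.69 -0.02]
target err now [-0.      0.0001 -0.    ]
"xyz": [[0.0001, -0.0338, -0.001], [0.0001, -0.0751, -0.002], [0.0022, -0.0751, 0.0103], [0.0042, -0.0751, 0.0225], [0.0063, -0.0751, 0.0347], [0.0083, -0.0751, 0.0469], [0.0046, -0.0749, 0.059], [0.001, -0.0727, 0.0708], [-0.0026, -0.0686, 0.0822], [-0.0058, -0.0627, 0.0928], [-0.0088, -0.0552, 0.1024], [-0.0114, -0.0461, 0.1107], [-0.0135, -0.0358, 0.1176], [-0.0152, -0.0245, 0.1229], [-0.0163, -0.0125, 0.1265], [-0.0168, -0.0001, 0.1281], [-0.0168, -0.0001, 0.1281]]
"rotation": [[0.0, 0.0, 0.0], [0.0, 0.0, 0.0], [0.0, -0.048, 0.0], [0.0, -0.095, 0.0], [0.0, -0.143, 0.0], [0.0, -0.191, 0.0], [0.0, -0.191, 0.0], [0.0, -0.191, 0.0], [0.0, -0.191, 0.0], [0.0, -0.191, 0.0], [0.0, -0.191, 0.0], [0.0, -0.191, 0.0], [0.0, -0.191, 0.0], [0.0, -0.191, 0.0], [0.0, -0.191, 0.0], [0.0, -0.191, 0.0], [0.0, -0.191, 0.0]]
max 0.1281 0.191
```

View pics/l4.png

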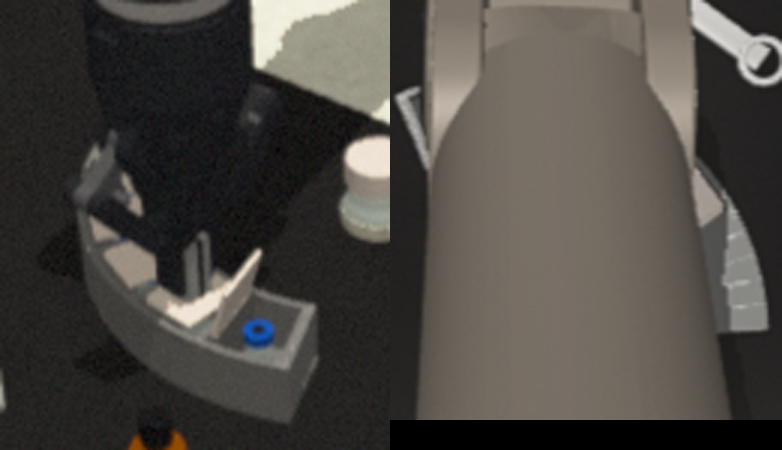

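Request:
step_arm(xyz=[[0,-0.034,-0.001],[0,-0.075,-0.002],[0.002,-0.075,0.0105],[0.004,-0.075,0.0225],[0.006,-0.075,0.035],[0.008,-0.075,0.047],[0.0045,-0.075,0.059],[0.001,-0.073,0.071],[-0.0025,-0.0685,0.0825],[-0.006,-0.063,0.093],[-0.009,-0.055,0.1025],[-0.0115,-0.046,0.111],[-0.0135,-0.036,0.118],[-0.0155,-0.0245,0.123],[-0.0165,-0.0125,0.1265],[-0.017,0,0.128],[-0.017,0,0.128]], rotation=[[0,0,0],[0,0,0],[0,-0.047,0],[0,-0.095,0],[0,-0.143,0],[0,-0.191,0],[0,-0.191,0],[0,-0.191,0],[0,-0.191,0],[0,-0.191,0],[0,-0.191,0],[0,-0.191,0],[0,-0.191,0],[0,-0.191,0],[0,-0.191,0],[0,-0.191,0],[0,-0.191,0]])

```text
clock: 15.72
tcp_pos: [0.607, 0.0789, 0.2131]
orientation: [-1.564, -0.174, 0.173]
contact_force: [-0.5, 0.0, 1.9]
grip_width: -0.0002
```

Request:
step_arm(xyz=[[0,-0.04,0],[0,-0.15,0],[0,-0.3,0],[0,-0.45,0],[0,-0.5,0.15],[0,-0.5,0.3],[0,-0.5,0.45],[0,-0.5,0.6],[0,-0.5,0.75],[0,-0.5,0.8]], rotation=[[0,0,0],[0,0,0],[0,0,0],[0,0,0],[0,0,0],[0,0,0],[0,0,0],[0,0,0],[0,0,0],[0,0,0]])

```text
clock: 16.98
tcp_pos: [0.5529, 0.3164, 0.3635]
orientation: [-1.562, -0.177, 0.177]
contact_force: [-0.2, 0.6, 0.3]
grip_width: 0.0003
```

```bash
python3 look.py 5
```

```text
t 16.98 tip [0.5529 0.3167 0.1905] jaw 0.226 tilt [ 0.     0.002 -1.   ] F [-0.17  0.57  0.28] w 0.0003 q [-0.77  0.46  0.21  1.7  -0.11  0.99 -0.3 ]
t 17.07 tip [0.5537 0.3148 0.1903] jaw 0.224 tilt [ 0.     0.001 -1.   ] F [ 1.26 -0.62 -0.24] w 0.0001 q [-0.77  0.46  0.21  1.7  -0.11  0.99 -0.3 ]
```

View pics/l5.png

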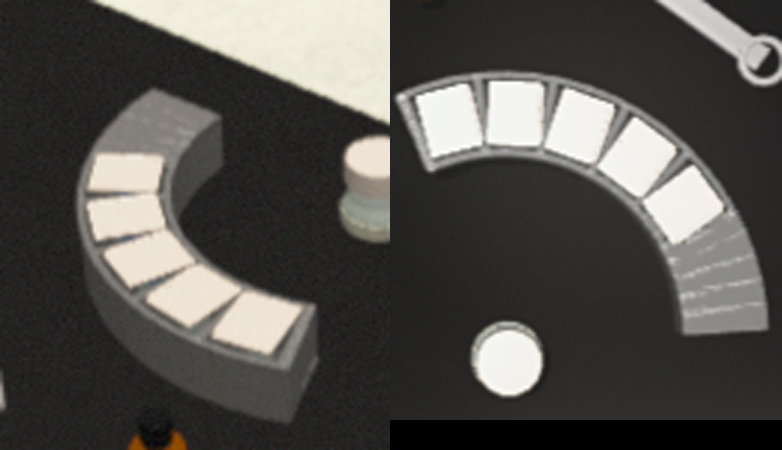

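Run:
```python
from h import *
p=np.load("pose.npy");out=[]
for n,(x,y,w,h) in (("scene1",(250,190,95,115)),("top1",(290,215,150,110))):
    f=load(n);k=5 if n[0]=="s" else 3.0;k=4
    im=cv2.resize(f["pixels"][:,:,::-1],None,fx=4,fy=4,interpolation=cv2.INTER_CUBIC)
    for a in LC.values():
        q=pt(p,a,.13,.0395);t=np.array([-np.sin(a+p[2]),np.cos(a+p[2]),0])*.0155;rd=np.array([np.cos(a+p[2]),np.sin(a+p[2]),0])*.019
        cv2.polylines(im,[np.int32(proj(f,np.array([q-t-rd,q-t+rd,q+t+rd,q+t-rd]))*4+2)],1,(0,0,255),1)
    im=im[y*4:(y+h)*4,x*4:(x+w)*4]
    cv2.imwrite(f"pics/chk_{n}.png",im)
t0=load("top")["pixels"].astype(int);t1=load("top1")["pixels"].astype(int)
print("jar/drop/wrench diff",[np.abs(t0-t1)[a:b,c:d].mean().round(2) for a,b,c,d in((310,345,320,355),(178,205,295,320),(165,235,360,445))])
```

```text
jar/drop/wrench diff [np.float64(1.02), np.float64(2.58), np.float64(3.17)]
```

View pics/chk_scene1.png

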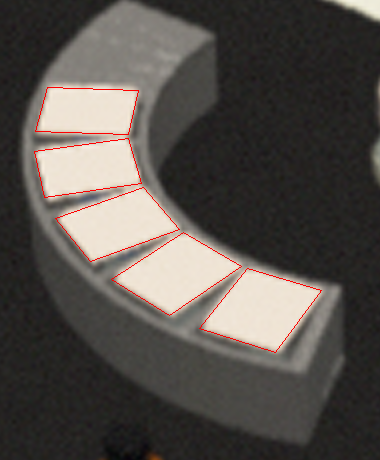

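View pics/chk_top1.png

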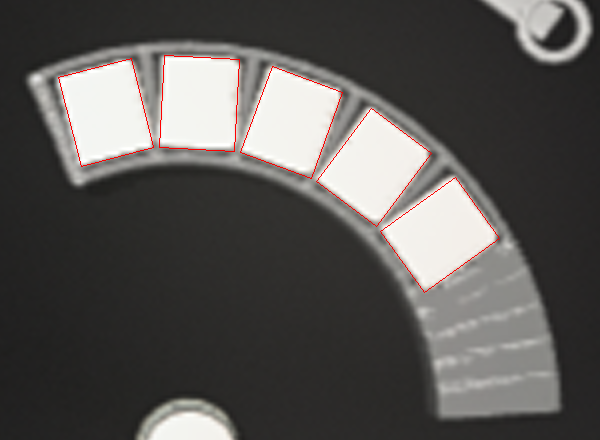

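Request:
step_arm(xyz=[[0,0,0],[0,0,0],[0,0,0]], rotation=[[0,0,0],[0,0,0],[0,0,0]])

```text
clock: 17.45
tcp_pos: [0.5541, 0.3134, 0.3635]
orientation: [-1.563, -0.175, 0.174]
contact_force: [0.5, -0.2, -0.0]
grip_width: -0.0004
```

```bash
python3 -c "
from h import *
from bench import r
st(r.get_obs()); print(r.hand_in())"
```

```text
t 17.45 tip [0.5542 0.3134 0.1905] jaw 0.222 tilt [ 0.001  0.    -1.   ] F [ 0.51 -0.17 -0.04] w -0.0004 q [-0.77  0.46  0.21  1.7  -0.11  0.99 -0.3 ]
the job is handed in; nothing more can be done
None
```

All five lids are shut flat, folded in order 1 to 5 from the blank end with the closed fingertips. The job is handed in at 17.5 s of the 48 s allowed.

- **Method:** I touched the blank end once to find the true height. Then I pushed each lid from high on its back and followed it down in an arc about its hinge.
- **Forces:** At the end of each fold the force reading was about 1 to 2 N. The height touch on the blank end was firmer than I meant, at about 13 N, well under the limits. I only read force at the end of each move, so brief peaks in between were not seen.
- **Lids and tray:** In both camera views the lids match the predicted shut outlines to about a pixel, using the tray pose measured before the start. I saw no sign that the tray had moved.
- **Jar, bottle and wrench:** I kept clear of all three. The jar's part of the top view is nearly unchanged. The bottle's and wrench's parts differ slightly in brightness, which I put down to lighting and did not check further.
- **Finish:** The arm ended clear of everything, with the fingertips 19 cm above the bench, off to the side of the tray, and contact force near zero.

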